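# Rock a stuck chip-fixture cover off its spring posts and hold it just clear

## Robot

A 7-joint arm with a two-finger parallel gripper is mounted at the origin on a cart in front of the work surface, level with it; the furniture and walls round the work are solid. World frame = base frame: x ahead of the robot, y to its left, z up, the work surface at z = 0. Lengths are in m, angles in rad, forces in N, time in s.
With the tool pointing down it reaches from about 0.425 to 0.925 m from the base axis. Payload 6.8 kg.
Tool frame: the origin (TCP) lies on the front face of the gripper's body, between the roots of the fingers; the fingertips stand 73 mm ahead of it and the grasp point (between the pads) lies 54 mm ahead of it (env.nose_length is the distance from the TCP to the fingertips, in m); z points along the fingers, y is the line along which they close (so a half turn about z gives the same grasp; the last joint's range is limited). The gripper opens to 85 mm and grips with 20 to 120 N. Pads are 22 mm wide; open, the fingers measure 114 mm over their backs; the gripper's body (76 mm by 85 mm) begins 54 mm behind the grasp point. The pads swing forward as they close: fully open they stand 13 mm farther back than shut.
Start: joints at [0.995, 0.477, 0.022, 1.555, -0.011, 1.109, -0.083], TCP at [0.304, -0.602, 0.304] pointing down, gripper open.
Joint ranges: [-2.96, 2.96], [-0.34, 2.1], [-1.41, 1.46], [0.24, 2.44], [-1.37, 4.51], [0.17, 1.92], [-2.96, 2.96]. Speed limits (rad/s): [2.39, 2.39, 3.14, 3.14, 3.14, 3.14, 3.14].

## Interface

Orientations are given as a unit quaternion [w, x, y, z].
In Python, from cell import env, kin, camera, calibration, job gives the robot as it stands. The module is installed in compiled form; this text tells all that it offers. Calls block until the motion is done:
- env.reach(position, orientation): joint-space move of the TCP to a pose.
- env.movel(position, velocity=0.15, rot=None, stop_force=None): straight line of the TCP; rot=None keeps the orientation; velocity is the mean speed in m/s. With stop_force (N) it stops when the force on the tool has changed by that much, and returns True; else False.
- env.goto_joints(angles): joint-space move.
- env.grip(opening, f_grip=None): finger opening in m; f_grip is the grip in N (None keeps the last); returns when the fingers have stopped.
- env.dwell(seconds).
- kin.inverse_kinematics(position, orientation): joint angles nearest the present ones, or None.
- env.get_state(): the state.
- camera(name): name is "scene" or "top" or "wrist"; returns (picture, depth): 400x640x3 uint8, blue, green, red; 400x640 float32, m along the optical axis (not along the pixel's ray), 0 where there is no reading.
- calibration(name): a dict with "fx", "fy", "cx", "cy" (pixels), "rvec" (rotation vector, rad) and "tvec" (3), from world to camera coordinates, as OpenCV has them. Camera axes: x right, y down, z forward; pixel columns grow to the right and rows downward; lengths in m; the calibration is good to about 2 mm. A picture is of the moment at which its call begins: read the wrist's pose just before it. calibration takes no time and is no camera call; for the wrist camera it gives the pose at the moment of the call.
A pose or a line that the arm cannot do raises env.PlanningError and nothing moves.
- job.job_done(): hands the job in; it is judged then, once.
The state is a dict: "time": time; "qpos": joint angles; "joint_velocities": joint speeds; "joint_torque": joint torques, N m; "tcp_pos": TCP position; "orientation": TCP orientation; "force": force on the tool from outside, world axes, zero at the start; "torque": the same for the moment, N m; "opening": finger opening in m; "gripper_force": force on a finger pad.
Only numpy, scipy, OpenCV 4.12 (cv2) and the standard library are available. Lean on these libraries where they do the work, as an engineer would, in place of code of your own. Each camera call takes 0.05 s, during which the arm holds its last target. There are 200 camera calls.

## Task

The clamp cover (black block with the upright metal grip) is stuck on the two split spring posts of the chip fixture, and the fixture is not screwed down: a straight pull would lift it all. Take the cover by its grip, rock it gently side to side, one post and then the other, so that it walks up off the posts slowly, without a jerk, while the base plate stays flat in its place on the bench and the glass chip stays in its recess. Finish holding the cover in the gripper, level and straight above the posts, just clear of their tips (by a finger's breadth, at most 25 mm), so that I can look whether the chip has stuck; do not put it down or let go, and leave the beaker, vial and screwdriver beside it alone.

Things in the scene. Friction and masses are not known exactly. Their poses are not given: they have to be found in the camera images.
- fixture_base: Chip fixture base: metal plate 120 (x) by 180 (y) by 20 mm on four 4 mm rubber feet, loose on the bench, 1.8 kg (18 N). Origin: centre of its underside at bench level, z up; plate top at z = 24 mm. Two split spring posts stand on it at x = 0, y = +25 and -25 mm. Between them is the chip's recess, 77 (x) by 27 (y) by 6 mm deep.
- cover: Clamp cover, stuck on the posts with its underside 0 to 3 mm above the plate: black plastic block 50 (x) by 76 (y) by 18 mm, 0.13 to 0.19 kg, with a through slot for each post. Origin: centre of the block's underside; axes parallel to the base's at the start. Three brass ports, 11 mm high, stand on it at x = -16.5, y = +-11 mm and x = 16.5, y = 0.
- grip (a point): Centre of the cover's metal grip, 44 mm above the cover's underside: a cross bar 18 mm thick (x) and 46 mm long (y), from 34 to 54 mm above the underside, on a stem 18 (x) by 32 (y) mm that rises from the block's top (18 mm). Taken by the two ends of the bar (fingers closing along y), the cover tilts firmly with the gripper.
- cover_left (a point): Point on the cover's underside in the middle of its left slot (y = +25 mm in the cover). The slots are 12 mm along x and 11 mm along y, 2 mm wider than a post, so the fully engaged cover can lean about 0.1 rad about x towards either post before it binds, and more as it comes up; one end then stands 5 mm above the other.
- cover_right (a point): Point on the cover's underside in the middle of its right slot (y = -25 mm in the cover); otherwise like the left one.
- post_left (a point): Centre of the tip of the left post, 44 mm above the bench, 20 mm above the plate: 12 mm (x) by 9 mm (y), two steel leaves sprung apart along x that rub on the slot's walls with about 11 N (within 15 %) up or down, until the cover's underside passes the tip. A straight pull needs twice that and lifts the base; one end at a time can be drawn up while the other stays.
- post_right (a point): Centre of the tip of the right post (y = -25 mm in the base), the same as the left one.
- chip: Glass slide chip, 75 by 25 by 5 mm, lying loose in the recess of the base under the cover (its ends show at both sides of the cover). Origin: centre of its underside, 18 mm above the bench.
- beaker: Glass beaker, 70 by 75 by 91 mm, standing to the right of the fixture; origin: centre of its underside. A bystander.
- vial: Small white vial with a ribbed cap, 22 mm across, 46 mm high, to the right of the fixture; origin: centre of its underside. A bystander.
- driver: Screwdriver with a dark handle, 172 mm long, 19 mm thick, lying to the right of the fixture along its y axis; origin: its middle, on the bench. A bystander.
Things that resemble listed ones, but are neither listed nor needed, are in the scene too. What is shaped like the cover but orange or pink is not meant.

How it is judged:
On the way, in this order (a step that is already met when the one before it is completed fails the run):
1. the cover, still on both posts, is leaning: one end is drawn up ahead of the other (angle between the z axis of cover and the z axis of fixture_base, either way round above 0.035 rad and z of each of cover_left, cover_right in the frame of fixture_base below 0.044 m), for 0.05 s.
2. both ends of the cover are above the tips of the posts (z of each of cover_left, cover_right in the frame of fixture_base above 0.0455 m), for 0.1 s.
At the end, for the whole second after the job is handed in: The gripper holds the cover at rest, touching nothing of the fixture, both slots 1.5 to 25 mm above the tips of the posts, within 12 mm of straight above the base's middle, level within 8 degrees and turned less than 11 degrees; the base lies flat on the bench and the chip is in its recess (all of step 2 and z of each of cover_left, cover_right in the frame of fixture_base below 0.069 m and x of cover in the frame of fixture_base between -0.012 and 0.012 m and y of cover in the frame of fixture_base between -0.012 and 0.012 m and angle between cover's own z axis and vertical below 0.14 rad and angle between the y axis of cover and the y axis of fixture_base, either way round below 0.2 rad and contact force between cover and the fingers above 1 N and contact force between cover and fixture_base below 0.2 N and linear speed of cover below 0.03 m/s and height (world z) of fixture_base below 0.003 m and angle between fixture_base's own z axis and vertical below 0.02 rad and horizontal distance between chip and fixture_base below 0.005 m and z of chip in the frame of fixture_base between 0.015 and 0.021 m); the arm keeps its last pose, push and grip.
It fails at once if the base plate is lifted off the bench or tipped (over 5 mm at its middle or 2.5 degrees) (height (world z) of fixture_base above 0.005 m or angle between fixture_base's own z axis and vertical above 0.044 rad).
It fails at once if the base plate is shifted by more than 30 mm (distance of fixture_base from where it was at the start of the episode above 0.03 m).
It fails at once if the cover is jerked (faster than 0.2 m/s) while still on a post (linear speed of cover above 0.2 m/s and z of any of cover_left, cover_right in the frame of fixture_base below 0.044 m).
It fails at once if the chip comes out of its recess (z of chip in the frame of fixture_base above 0.024 m).
It fails at once if the beaker, vial or screwdriver is pushed more than 20 mm (distance of any of beaker, vial, driver from where it was at the start of the episode above 0.02 m).
It also fails if it takes over 67 s, if anything falls off the work surface, if the arm or the gripper's body presses on something with over 40 N, if the wrist force passes 120 N, or if a joint passes its speed limit or range.

## Working session

There is one attempt and no reset: what is moved stays moved. The work goes in short steps, each a Python script; the robot and the scene stay as the last script left them, time stands still between calls to the robot, and variables do not carry over. Pictures are saved under pics/ and viewed, at most 10 in all, crops included, and the job is handed in when it is done.

```bash
mkdir -p pics; cat > h.py <<'E'
from cell import env, kin, camera, calibration, job
import numpy as np, cv2
from scipy.spatial.transform import Rotation as R
def snap(n,f):
    c=calibration(n); p,d=camera(n); cv2.imwrite(f'pics/{f}.png',p); np.savez(f'pics/{f}.npz',p=p,d=d,**{k:np.array(v) for k,v in c.items()}); return p,d,c
def cloud(d,c):
    v,u=np.mgrid[:d.shape[0],:d.shape[1]]
    P=np.stack([(u-c['cx'])/c['fx']*d,(v-c['cy'])/c['fy']*d,d],-1)
    M=cv2.Rodrigues(np.array(c['rvec'],float))[0]
    return (P-np.array(c['tvec']).ravel())@M
E
python3 - <<'E'
from h import *
a,_,_=snap('scene','s0'); b,_,_=snap('top','t0')
cv2.imwrite('pics/both.png',np.vstack([a,b])[:, :] if 0 else cv2.resize(np.vstack([a,b]),(480,600)))
s=env.get_state(); print(s['time'],s['orientation'],s['opening'],s['force'])
E
```

```text
0.1 [-7.61713682e-04  9.72771541e-01  2.31764739e-01 -2.33828404e-04] 0.0851534200641604 [ 0.38839374  0.3772816  -0.17758885]
```

View pics/t0.png

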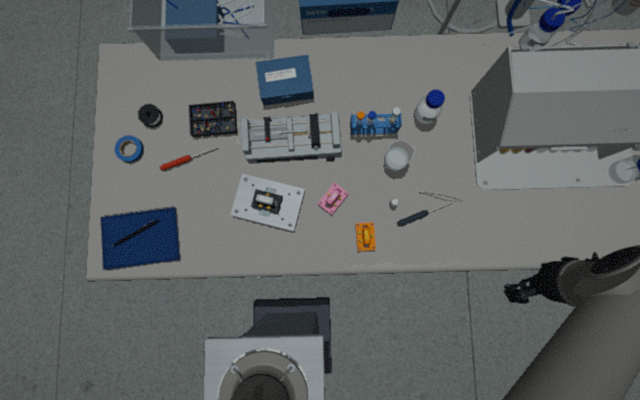

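View pics/s0.png

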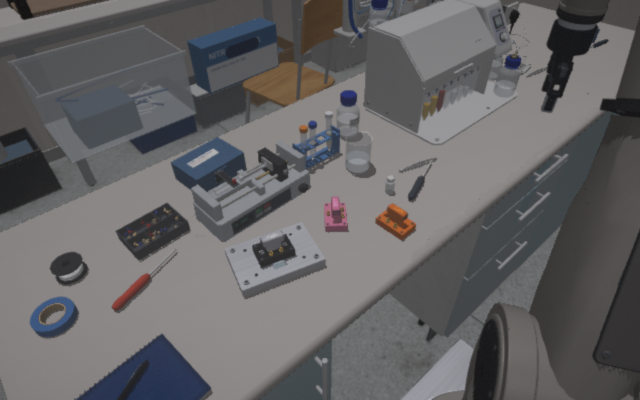

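The top view shows the fixture (white plate, black cover) centred near (268,203), with pink and orange decoys at (333,198) and (366,237). I'll measure the plate and grip from the depth.

```bash
python3 - <<'E'
from h import *
f=np.load('pics/t0.npz'); W=cloud(f['d'],f)
S=W[170:240,222:314].reshape(-1,3)
for lo,hi in((.012,.035),(.05,.1)):
    m=S[(S[:,2]>lo)&(S[:,2]<hi)]; print(lo,len(m),m.mean(0),m[:,2].max(),np.median(m[:,2]),cv2.minAreaRect(m[:,:2].astype(np.float32)))
for n,(u,v) in dict(corners=(238,176),c2=(305,189),c3=(296,231),c4=(233,218)).items():
    print(n,W[v,u])
p=f['p'][160:250,210:330]; cv2.imwrite('pics/t0c.png',cv2.resize(p,None,fx=6,fy=6,interpolation=2))
E
```

```text
0.012 2307 [ 0.51289733 -0.01748549  0.02255326] 0.034860499742556686 0.02256900670663407 ((0.5145992636680603, -0.015530884265899658), (0.18176057934761047, 0.12077734619379044), 74.06951141357422)
0.05 142 [ 0.51292563 -0.01702282  0.07493282] 0.08251473244855533 0.07740278667397468 ((0.5126030445098877, -0.016418570652604103), (0.035017967224121094, 0.04809250310063362), 6.204598903656006)
corners [ 0.59368154  0.06980957 -0.00106154]
c2 [ 0.55138923 -0.11994381 -0.00434414]
c3 [ 4.32735276e-01 -9.28011531e-02  7.80399786e-05]
c4 [ 0.47412265  0.08349262 -0.00157796]
```

View pics/t0c.png

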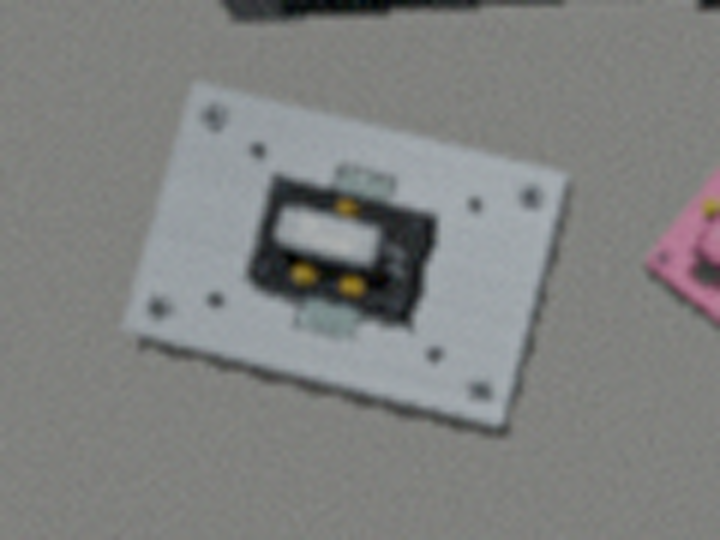

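```bash
cat >> h.py <<'E'
YAW=np.deg2rad(-15.93)
def base_R(yaw=None):
    yaw=YAW if yaw is None else yaw
    return R.from_euler('z',yaw)*R.from_euler('x',np.pi)
def q(r): x=r.as_quat(); return [x[3],x[0],x[1],x[2]]
E
python3 - <<'E'
from h import *
env.reach([0.500,-0.0165,0.30],q(base_R()))
p,d,c=snap('wrist','w0'); W=cloud(d,c); S=W.reshape(-1,3)[d.ravel()>0]
s=env.get_state(); print(s['time'],s['tcp_pos'],s['qpos'])
for lo,hi in((.017,.030),(.072,.09)):
    m=S[(S[:,2]>lo)&(S[:,2]<hi)&(abs(S[:,0]-.513)<.13)&(abs(S[:,1]+.017)<.13)]; print(lo,len(m),np.median(m[:,2]),cv2.minAreaRect(m[:,:2].astype(np.float32)))
E
```

```text
2.3583 [ 0.50013855 -0.01738833  0.29997684] [ 0.15289423  0.21028278 -0.27753251  1.95397369  0.06892242  0.98627632
 -2.00707145]
0.017 11515 0.023642643063269603 ((0.5590782761573792, -0.030155837535858154), (0.18195119500160217, 0.21030084788799286), 73.95335388183594)
0.072 839 0.0790254391411767 ((0.5680634379386902, 0.008337147533893585), (0.1565462052822113, 0.04418570548295975), 25.669147491455078)
```

View pics/w0.png

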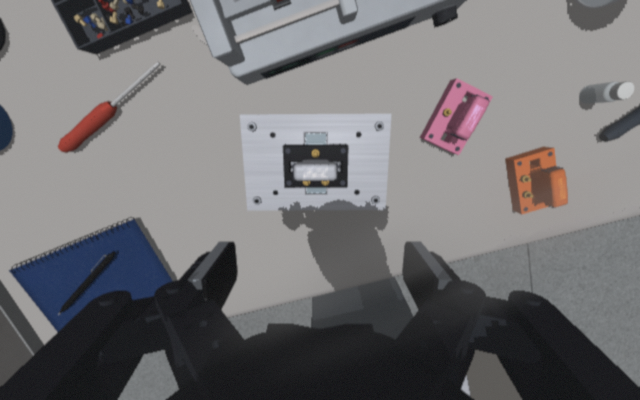

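The wrist view shows the plate at (240–392, 112–212), square to the gripper, with the cover grip at about (315,172).

```bash
python3 - <<'E'
from h import *
f=np.load('pics/w0.npz'); W=cloud(f['d'],f)
def box(u0,u1,v0,v1,lo,hi):
    S=W[v0:v1,u0:u1].reshape(-1,3); m=S[(S[:,2]>lo)&(S[:,2]<hi)]
    print(len(m),np.median(m,0),cv2.minAreaRect(m[:,:2].astype(np.float32)))
box(225,405,100,225,.018,.03)
box(280,350,150,190,.072,.09)
box(280,350,140,192,.036,.05)
E
```

```text
11037 [ 0.52358419 -0.01896167  0.02364294] ((0.5155988931655884, -0.016852490603923798), (0.1803852617740631, 0.12015297263860703), 74.37567138671875)
733 [ 0.51702761 -0.01696391  0.07899209] ((0.5165506601333618, -0.016685688868165016), (0.046116575598716736, 0.01732337288558483), 74.66162872314453)
1863 [ 0.5229753  -0.01794155  0.04334764] ((0.5156651139259338, -0.0167984701693058), (0.07615656405687332, 0.05035743489861488), 74.08561706542969)
```

Plate, block and bar agree: centre (0.5158, −0.0168), yaw −15.7°, underside about 1.3 mm above the plate. All sizes match the ones given, so I'll grasp.

```bash
sed -i 's/-15.93/-15.7/' h.py; cat >> h.py <<'E'
C=np.array([.5158,-.0168]); S0=1.2; TZ=0.120
B=R.from_euler('z',YAW)
L=TZ-(0.024+S0/1e3)          # TCP above the cover's underside
def pose(zl,zr):
    "TCP pose for slot heights (mm above plate); slots centred on posts over the engaged length"
    a=np.arcsin((zl-zr)/50); s=(zl+zr)/2
    h=np.clip(20-s,0,18)/2000
    T=B*R.from_euler('x',a)
    o=np.r_[C,0.024+s/1e3]+B.apply([0,h*np.sin(a),0])
    return o+T.apply([0,0,L]), T*R.from_euler('x',np.pi)
def rep(t=''):
    s=env.get_state(); print(t,round(s['time'],2),'F',np.round(s['force'],1),'T',np.round(s['torque'],2),'tcp',np.round(s['tcp_pos'],4),'op',round(s['opening'],4),'g',round(float(np.max(s['gripper_force'])),1))
E
python3 - <<'E'
from h import *
p,r=pose(S0,S0)
env.movel([p[0],p[1],.22],rot=q(r)); rep('above')
print(env.movel(p,velocity=.06,stop_force=8)); rep('down')
env.grip(0.040,80); rep('grip')
p,d,c=snap('wrist','w1'); snap('scene','s1')
E
```

```text
above 3.05 F [-0.5  0.3  1.1] T [0.01 0.01 0.06] tcp [ 0.5161 -0.0169  0.2205] op 0.0857 g 0.0
False
down 4.87 F [ 0.4  0.4 -0.5] T [-0.01 -0.02  0.02] tcp [ 0.516  -0.0168  0.1203] op 0.085 g 0.0
grip 5.32 F [-0.3  0.   1.9] T [-0.02  0.05 -0.  ] tcp [ 0.516  -0.0167  0.1202] op 0.0449 g 81.9
```

View pics/w1.png

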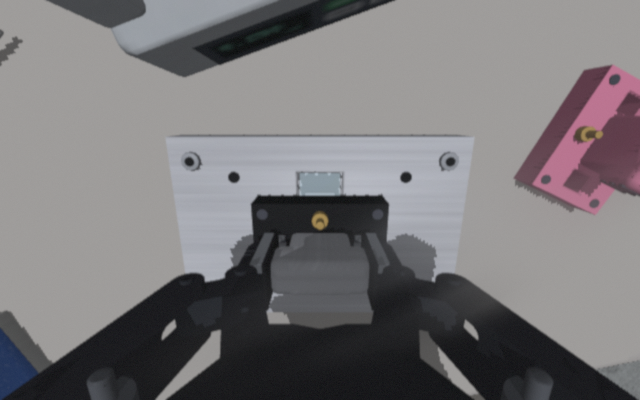

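The bar at (320,262) is held centred between the fingers, with the plate square and the chip end visible at (320,183). Now the first rocks.

```bash
python3 - <<'E'
from h import *
for zl,zr in [(4.5,S0),(4.1,7.5)]:
    p,r=pose(zl,zr); env.movel(p,velocity=.012,rot=q(r)); rep((zl,zr))
    env.dwell(.15); rep('  settled')
    s=env.get_state(); o=s['orientation']; print((r.inv()*R.from_quat([o[1],o[2],o[3],o[0]])).magnitude(), np.round((s['tcp_pos']-p)*1e3,2))
p,d,c=snap('wrist','w2')
E
```

```text
(4.5, 1.2) 6.06 F [ 1.4  1.4 -7.4] T [-0.   -0.15 -0.04] tcp [ 0.5138 -0.0222  0.121 ] op 0.045 g 82.5
  settled 6.21 F [  1.3   1.3 -10. ] T [-0.03 -0.14 -0.03] tcp [ 0.5138 -0.0222  0.121 ] op 0.0449 g 82.7
0.0011448388586901806 [-0.44  0.06 -0.44]
(4.1, 7.5) 7.36 F [  0.6   1.  -13.4] T [ 0.52 -0.22  0.02] tcp [ 0.5173 -0.0111  0.1242] op 0.0445 g 83.3
  settled 7.51 F [  0.9   1.  -13.7] T [ 0.59 -0.32 -0.04] tcp [ 0.5173 -0.0111  0.1242] op 0.0449 g 83.4
0.0005330937812986597 [-0.14  0.01 -0.16]
```

View pics/w2.png

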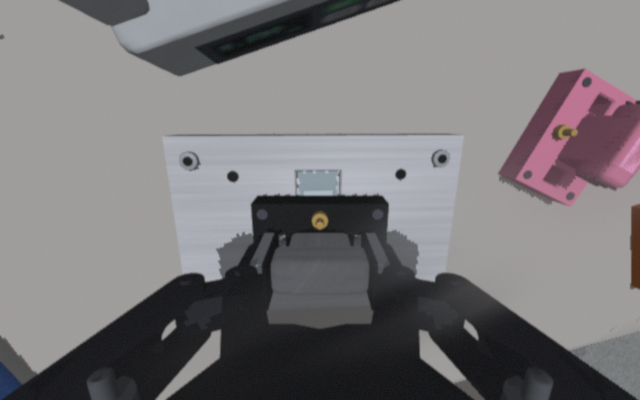

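The cover walks at about 12 N net, below the base's 18 N. I'll check the plate's flatness numerically and continue.

```bash
cat >> h.py <<'E'
def plate(n):
    p,d,c=snap('wrist',n); W=cloud(d,c)
    S=W[(d>0)]; X=B.inv().apply(S-np.r_[C,0])
    m=X[(abs(X[:,2]-.024)<.006)&(X[:,0]>.027)&(X[:,0]<.057)&(abs(X[:,1])<.085)]
    k=np.linalg.lstsq(np.c_[np.ones(len(m)),m[:,:2]],m[:,2],rcond=None)[0]
    print('plate z mm',k[0]*1e3,'slopes',k[1:],len(m)); return X
E
python3 - <<'E'
from h import *
plate('w3')
for zl,zr in [(10.3,6.8),(9.6,13.0),(16.0,12.3)]:
    p,r=pose(zl,zr); env.movel(p,velocity=.012,rot=q(r)); rep((zl,zr))
plate('w4')
E
```

```text
plate z mm 22.3383647466652 slopes [0.03070686 0.00068169] 13334
(10.3, 6.8) 8.8 F [-0.6 -0.9 -6.2] T [-0.62  0.2  -0.02] tcp [ 0.5143 -0.0232  0.1274] op 0.0449 g 84.6
(9.6, 13.0) 10.01 F [-1.1 -1.2 -7.6] T [ 0.2  -0.11 -0.02] tcp [ 0.5175 -0.0106  0.1298] op 0.045 g 84.5
(16.0, 12.3) 11.27 F [ 0.9 -0.5 -7. ] T [-0.36  0.06 -0.03] tcp [ 0.5139 -0.0234  0.1327] op 0.0448 g 84.5
plate z mm 22.29172909101566 slopes [ 0.0317973  -0.00015698] 12158
```

```bash
python3 - <<'E'
from h import *
f=np.load('pics/w1.npz'); X=B.inv().apply(cloud(f['d'],f)[f['d']>0]-np.r_[C,0])
m=X[(abs(X[:,2]-.024)<.006)&(X[:,0]>.027)&(X[:,0]<.057)&(abs(X[:,1])<.085)]
print('baseline',np.linalg.lstsq(np.c_[np.ones(len(m)),m[:,:2]],m[:,2],rcond=None)[0])
for zl,zr in [(15.4,18.8),(22.8,18.2),(22.9,23.0)]:
    p,r=pose(zl,zr); env.movel(p,velocity=.012,rot=q(r)); rep((zl,zr))
plate('w5')
E
```

```text
baseline [0.02225969 0.03266009 0.00033176]
(15.4, 18.8) 12.59 F [-0.5 -0.8 -2.2] T [-0.14  0.14  0.  ] tcp [ 0.5178 -0.0107  0.1359] op 0.0447 g 85.1
(22.8, 18.2) 14.03 F [ 0.5 -0.  -1.9] T [-0.13  0.01  0.03] tcp [ 0.5135 -0.0249  0.1389] op 0.0448 g 85.2
(22.9, 23.0) 14.96 F [ 0.8 -0.9 -2.4] T [-0.04 -0.01  0.05] tcp [ 0.5158 -0.0168  0.1417] op 0.0448 g 85.2
plate z mm 22.18226849689282 slopes [0.03417004 0.00028186] 11020
```

```bash
python3 - <<'E'
from h import *
p,r=pose(32,32); env.movel(p,velocity=.02,rot=q(r)); env.dwell(.3); rep('up')
X=plate('w6'); 
m=X[(X[:,2]>.018)&(X[:,2]<.029)&(abs(X[:,1])<.12)&(X[:,0]>0.02)&(X[:,0]<.09)]
print('y range',np.percentile(m[:,1],[.1,99.9]),'xmax',np.percentile(m[:,0],99.9))
b=X[(X[:,2]>.066)&(X[:,2]<.08)&(abs(X[:,1])<.06)&(X[:,0]>.018)&(X[:,0]<.04)]
print('block top z',np.median(b[:,2]),'y',b[:,1].min(),b[:,1].max(),'xmax',b[:,0].max())
a,_,_=snap('scene','s6')
w=cv2.imread('pics/w6.png')
cv2.imwrite('pics/c6.png',np.vstack([cv2.resize(a[200:300,195:355],(480,300),interpolation=2),cv2.resize(w,(480,300))]))
E
```

```text
up 15.91 F [ 0.3  0.1 -2.2] T [-0.02  0.02 -0.02] tcp [ 0.5157 -0.0168  0.1507] op 0.045 g 85.2
plate z mm 22.24001136643084 slopes [0.03263951 0.0001408 ] 10065
y range [-0.09008797  0.08979536] xmax 0.05992838089509157
block top z 0.07343287902380125 y -0.038329355494593084 0.038071855691387164 xmax 0.02539021501510539
```

View pics/c6.png

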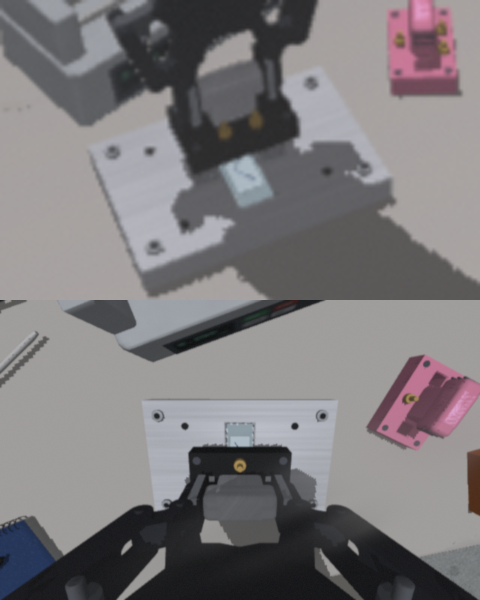

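The cover is held level and centred with its underside about 11 mm above the post tips. The plate is flat and in place, and the chip is in its recess.

```bash
python3 -c "
from h import *
print(job.job_done())"
```

```text
the job is handed in; nothing more can be done
None
```

The job is handed in: the cover was rocked off both posts and is held level and centred about 11 mm above their tips, with the base plate flat in its place and the chip in its recess; the hand-in call returned no verdict.

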